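# Draw the battery pack out of a lamp body with a hook tool

## Task

A battery pack sits deep in the bore of one of the two white lamp bodies. Take the hook tool from its stand by the handle, catch the pack's wire loop with it, draw the pack straight up out of the lamp, set it down upright on the floor of the grey tray and unhook it, then hang the hook tool back in its stand. Never touch the pack with the gripper, do not drop it, and leave the other things on the bench where they are.

Things in the scene. Friction and masses are not known exactly. Their poses are not given: they have to be found in the camera images.
- lamp: White cylindrical lamp body, fixed to the bench, open at the top: 76 mm outside diameter, 95 mm high, round bore 60 mm in diameter from the mouth down to a floor 6 mm above the bench. The battery pack stands in this one. Origin: centre of its underside, on the bench; z up.
- lamp_mouth (a point): Centre of the mouth of that lamp body, 95 mm above the bench.
- lamp_empty: A second lamp body of the same shape and size, fixed, with nothing in its bore. The two may stand in either place. Origin: centre of its underside.
- pack: Loose battery pack, 0.1 to 0.2 kg: upright black cylinder, 54 mm across, 36 mm high, with a rigid wire loop standing on its top in its y-z plane (hook it along the pack's x axis, from either side). Origin: centre of its underside; z up. It starts on the bore's floor, at any yaw, up to 3 mm off-centre; the loop's top is then 23 mm below the mouth.
- pack_loop (a point): Underside of the top of the pack's loop, 62 mm above the pack's origin, on its axis. The loop is an arch of 4 mm steel wire: legs at y = -17 and +17 mm, straight to z = 47 mm, then a half circle, upper side at z = 66 mm. Its opening is 30 mm wide and 26 mm high above the pack's flat top.
- hook: Loose hook tool, 0.09 kg, hanging upright in the stand. Origin: on its axis at the underside of its round flange (52 mm across, z = 0 to 5 mm); z up along the handle, x the way the hook points. Handle: black, 18 x 18 mm square (faces across x and y), z = 5 to 61 mm; grip it about z = 34 mm. Below the flange a tapered boss, 32 mm narrowing to 18 mm across at z = -10 mm.
- hook_seat (a point): Where a hooked loop rests: middle of the upper side of the J at the foot of the hook tool, at x = 7, z = -72 mm in the tool's frame. The shaft, 4 mm thick, runs down the tool's axis; the J's lowest bar has its underside at z = -76 mm; the upturned tip is centred at x = 14 mm (outer side 16 mm), its top at z = -64 mm, 8 mm above the seat. Gap between shaft and tip: 10 mm.
- stand: Fixed aluminium tube on a dark foot (72 mm across): 50 mm outside, 40 mm inside diameter, 88 mm high, inner floor 6 mm above the bench. The hook tool hangs in it with its flange on the rim, at any yaw. Origin: centre of its underside.
- stand_rim (a point): Centre of the stand's top rim, 88 mm above the bench.
- tray: Fixed square grey tray, 106 x 106 mm outside, 96 x 96 mm inside, walls 16 mm high and 5 mm thick. Origin: centre of its underside.
- tray_in (a point): Centre of the tray's inner floor, 5 mm above the bench.
- spool: Bystander, loose: solder spool standing on its flange, 48 mm across, 30 mm high. Origin at its underside. Leave it where it is.
- glue: Bystander, loose: yellow glue tube lying flat, 20 x 125 x 16 mm. Origin at its underside. Leave it where it is.
- brass_block: Bystander, loose: brass block, 45 x 30 x 16 mm. Origin at its underside. Leave it where it is.
- pliers: Bystander, loose: red-handled pliers lying flat, about 130 mm long, 12 mm high. Origin at its underside. Leave it where it is.
- shade: Bystander, loose: white lamp shade, 84 mm across, 55 mm high. Origin at its underside. Leave it where it is.
- driver: Bystander, loose: red-handled screwdriver lying flat, about 200 mm long. Origin at its underside. Leave it where it is.
- puck: Bystander, loose: black lamp base disc, 80 mm across, 22 mm high. Origin at its underside. Leave it where it is.
There are look-alikes about, which are no part of the job. Leave any blue look-alike of the hook alone.

How it is judged (in metres and radians):
On the way, in this order (a step that is already met when the one before it is completed fails the run):
1. the pack is being lifted inside the bore on the hook tool (contact force between hook and pack above 0.3 N and z of pack in the frame of lamp above 0.02 m and horizontal distance between pack and lamp_mouth below 0.012 m), for 0.1 s.
2. the pack hangs on the hook tool, wholly above the mouth of the lamp body (contact force between hook and pack above 0.3 N and z of pack in the frame of lamp_mouth above 0.002 m), for 0.1 s.
3. the pack stands upright on the tray's floor and the hook tool is clear of it (horizontal distance between pack and tray_in below 0.032 m and z of pack in the frame of tray_in below 0.004 m and angle between pack's own z axis and vertical below 0.08 rad and contact force between hook and pack below 0.05 N and distance between hook_seat and pack_loop above 0.03 m), for 0.2 s.
At the end, for the whole second after the job is handed in: The pack stands still and upright (0.08 rad) on the tray's floor (within 4 mm in height, its axis within 32 mm of the tray's centre); the hook tool hangs still and upright (0.1 rad) in its stand, flange on the rim within 4 mm in height and 7 mm sideways (horizontal distance between pack and tray_in below 0.032 m and z of pack in the frame of tray_in below 0.004 m and angle between pack's own z axis and vertical below 0.08 rad and linear speed of each of pack, hook below 0.02 m/s and horizontal distance between hook and stand_rim below 0.007 m and z of hook in the frame of stand_rim between -0.004 and 0.004 m and angle between hook's own z axis and vertical below 0.1 rad); the robot touches nothing.
It fails at once if the gripper or arm touches the pack (contact force between any of the fingers, the arm and pack above 0.3 N).
It fails at once if the pack is dropped or flung (it moves faster than 0.6 m/s, as after a fall of 2 cm) (linear speed of pack above 0.6 m/s).
It fails at once if a bystander is shifted by more than 30 mm (distance of any of spool, glue, brass_block, pliers, shade, driver, puck from where it was at the start of the episode above 0.03 m).
It also fails if it takes over 59 s, if anything falls off the work surface, if the arm or the gripper's body presses on something with over 40 N, if the wrist force passes 120 N, or if a joint passes its speed limit or range.

## Robot

A 6-joint arm with a two-finger parallel gripper is mounted at the origin on the work surface. World frame = base frame: x ahead of the robot, y to its left, z up, the work surface at z = 0. Lengths are in m, angles in degrees, forces in N, time in s.
With the tool pointing down it reaches from about 0.375 to 0.975 m from the base axis. Payload 3.8 kg.
Tool frame: the origin (TCP) lies midway between the tips of the shut fingers; the grasp point (between the pads) lies 19 mm behind it; z points along the fingers, y is the line along which they close (so a half turn about z gives the same grasp; the last joint's range is limited). The gripper opens to 88 mm and grips with 3 to 60 N. Pads are 18 mm wide; open, the fingers measure 123 mm over their backs; the gripper's body (75 mm by 187 mm) begins 45 mm behind the grasp point.
Start: joints at [-77.057, 15.12, 91.902, -0, 72.978, -2.114], TCP at [0.175, -0.652, 0.239] pointing down, gripper open.
Joint ranges: [-150.88, 150.88], [-54.13, 125.18], [17.81, 147.31], [-75.09, 255.09], [0, 152.58], [-146.25, 146.25]. Speed limits (degrees/s): [147.25, 147.25, 180, 180, 180, 180].

## Interface

Orientations are given as a 3x3 rotation matrix whose columns are the frame's x, y, z axes.
In Python, from rig import manip gives the robot as it stands.
- The arm moves only by the tool drive_tool, never from a script. Its argument "motion" is a list of rows, each a list of 3 entries, a list of its own where there are three numbers: the shift along the world's x, y, z scaled (see below), then the turn about the world's z scaled (see below), then the gripper's target within -1 to 1 (shut at 1, half-way at 0, fully open at -1). In form: [[[x, y, z], roll, fingers], ...]. A call has 1 to 8 rows; each row shifts and turns the commanded pose from where the row before left it; what a row does not reach is not made up. The controller multiplies each number of a shift by 0.05 m and each number of a turn by 180 degrees. A row lasts 1/12 s, in which the tool goes at most 41.7 mm and 7.16 degrees, less where a joint would pass 70% of its speed; a pose out of reach is approached as far as the arm can. A call with a number of a shift or a turn outside -1 to 1 is refused whole. A call with a gripper value outside its range is refused whole. The fingers move at their own pace and stop on an object; "newtons" is the grip in N (left out, the last holds). Time passes only in rows, so rows that do not move let the fingers close. It gives the time, the measured TCP pose, the force, the opening and the grip force at its end, in the units of the state.
- manip.observe(): the state, without advancing time (a new reading comes with each control period).
- manip.grab_frame(name): name is "scene" or "top" or "wrist"; returns a dict with "image" (480x640x3 uint8, red, green, blue), "K" (3x3 intrinsics, pixels), "k1" (the pictures are not rectified: a ray, as slopes to the right and down, at radius r is drawn at 1 + k1 r^2 times it, then the intrinsics apply), "R" (3x3) and "t" (3): a world point X has camera coordinates R X + t. Camera axes: x right, y down, z forward; pixel columns grow to the right and rows downward; lengths in m; the calibration is good to about 2 mm. A picture is of the moment at which its call begins. There is no depth.
- manip.finish_job(): hands the job in; it is judged then, once.
The state is a dict: "time": time; "joint_positions": joint angles; "dq": joint speeds; "joint_efforts": joint torques, N m; "tcp_pos": TCP position; "ee_rot": TCP orientation; "wrist_force": force on the tool from outside, world axes, zero at the start; "torque": the same for the moment, N m; "finger_gap": finger opening in m; "finger_force": force on a finger pad.
Only numpy, scipy, OpenCV 4.12 (cv2) and the standard library are available. Lean on these libraries where they do the work, as an engineer would, in place of code of your own. Each camera call takes 0.05 s, during which the arm holds its last target. There are 200 camera calls.

## Working session

There is one attempt and no reset: what is moved stays moved. The work goes in short steps, Python scripts to look and compute and a tool call to move; the robot and the scene stay as the last step left them, time stands still between calls to the robot, and variables do not carry over. Pictures are saved under pics/ and viewed, at most 10 in all, crops included, and the job is handed in when it is done.

Besides the shell and the picture viewer there is one more tool, called after ">>>" as name(argument=value, ...), one argument or row to a line, values as JSON. drive_tool: Moves the arm, as the interface text tells. Its arguments: {"type":"object","properties":{"motion":{"type":"array"},"newtons":{"type":"number"}},"required":["motion"]}

```bash
mkdir -p pics; cat > h.py <<'E'
import numpy as np, cv2
from rig import manip
def grab(n,fn=None):
    f=manip.grab_frame(n)
    if fn: cv2.imwrite(fn,f["image"][...,::-1])
    np.savez(f"last_{n}.npz",**{k:np.array(v) for k,v in f.items()})
    return f
def ray(f,u,v):
    K=np.array(f["K"]);k=float(f["k1"])
    p=cv2.undistortPoints(np.array([[[u,v]]],float),K,np.array([k,0,0,0,0.])) [0,0]
    R=np.array(f["R"]);t=np.array(f["t"])
    d=R.T@np.array([p[0],p[1],1]);return -R.T@t,d/np.linalg.norm(d)
def onz(f,u,v,z):
    c,d=ray(f,u,v);return c+d*(z-c[2])/d[2]
def tri(obs):
    A=0;b=0
    for f,u,v in obs:
        c,d=ray(f,u,v);P=np.eye(3)-np.outer(d,d);A=A+P;b=b+P@c
    return np.linalg.solve(A,b)
def proj(f,X):
    R=np.array(f["R"]);t=np.array(f["t"]);p=R@np.array(X)+t;x=p[:2]/p[2];x=x*(1+float(f["k1"])*(x@x))
    K=np.array(f["K"]);return K[:2,:2]@x+K[:2,2]
E
python3 - <<'E'
from h import *
for n in("scene","top","wrist"):
    f=grab(n,f"pics/{n}0.png"); R=np.array(f["R"]);print(n,-R.T@f["t"],R[2],f["K"][0][0],f["k1"])
print(manip.observe())
E
```

```text
scene [0.99807468 0.65837664 0.66301317] [-0.49890255 -0.67095813 -0.54855395] 521.7965326052938 0.04332055455202478
top [ 0.39066639 -0.05043308  1.00191281] [ 0.08619933 -0.01008059 -0.99622691] 476.8200899649112 -0.06572367666288832
wrist [ 0.24100758 -0.63380265  0.38315337] [-0.25483065 -0.06610725 -0.96472337] 363.79488949131564 -0.048505804017246926
{'time': 0.15, 'joint_positions': array([-7.70578789e+01,  1.51575778e+01,  9.19618370e+01,  9.28001360e-05,
        7.29748966e+01, -2.11303334e+00]), 'dq': array([ 0.01559421, -0.11284552, -0.22668004, -0.0436246 ,  0.05726893,
       -0.00923524]), 'joint_efforts': array([-1.71300139e-04, -5.02847993e+01, -3.57468224e+01,  7.28935283e-02,
        2.49147549e-02, -1.01028768e-04]), 'tcp_pos': array([ 0.17522516, -0.65131729,  0.23770719]), 'ee_rot': array([[ 9.65676368e-01,  2.59747989e-01, -3.67149709e-04],
       [ 2.59748241e-01, -9.65675037e-01,  1.60457648e-03],
       [ 6.22382053e-05, -1.64486808e-03, -9.99998645e-01]]), 'wrist_force': array([-0.54727744,  0.14772068, -0.28070862]), 'torque': array([-0.01973663, -0.0041182 , -0.00215551]), 'finger_force': 0.0, 'finger_gap': 0.08802248976093437}
```

View pics/top0.png

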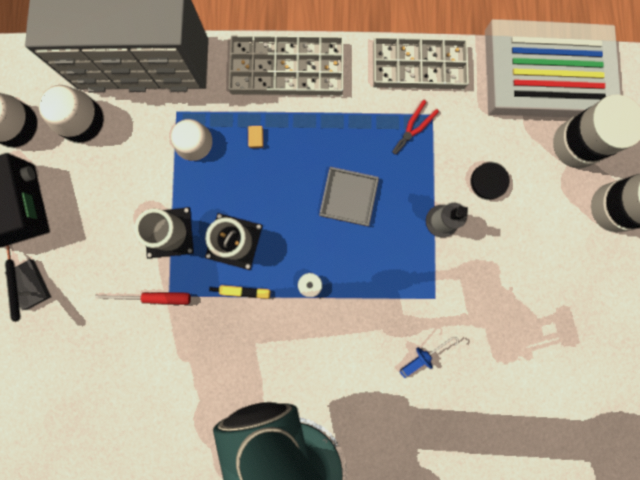

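View pics/scene0.png

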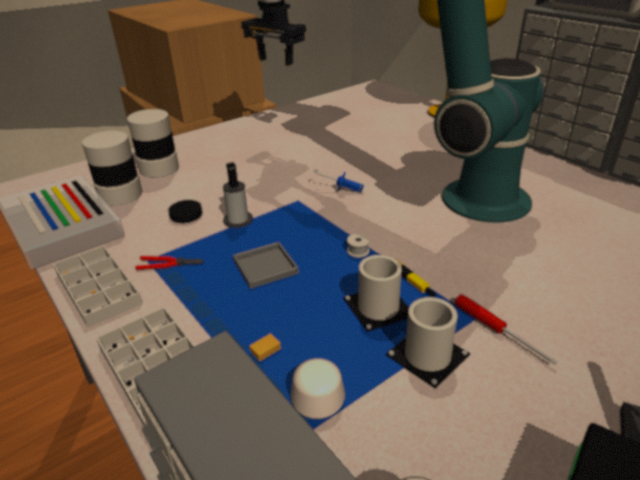

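The top view shows the pack in the right-hand lamp (mouth about (228,238)), the stand with hook at (447,218) and the tray at (350,196). The scene view shows the same lamp at (380,262), the stand at (233,200) and the tray at (266,264). Next I'll enlarge these.

```bash
python3 - <<'E'
from h import *
t=cv2.imread("pics/top0.png");s=cv2.imread("pics/scene0.png")
def c(i,x,y,w,h,k): return cv2.resize(i[y:y+h,x:x+w],None,fx=k,fy=k,interpolation=cv2.INTER_CUBIC)
# 4 tiles each 400x300
a=c(t,190,205,80,60,5);b=c(t,415,190,80,60,5);d=c(s,330,245,100,75,4);e=c(s,190,155,100,75,4)
cv2.imwrite("pics/c1.png",np.vstack([np.hstack([a,b]),np.hstack([d,e])]))
T=np.load("last_top.npz");S=np.load("last_scene.npz")
print("mouth",tri([(T,228,238),(S,380,262)]),onz(T,228,238,.095))
print("handle",tri([(T,458,212),(S,231,165)]))
print("tray",onz(T,350,196,.01),onz(S,266,264,.01))
hsv=cv2.cvtColor(t,cv2.COLOR_BGR2HSV)
for n,f,hv in(("T",T,t),):
    pts=np.array([[326,168],[380,176],[373,227],[320,219]])
    for p in pts: print(onz(f,*p,.016))
E
```

```text
mouth [0.47180583 0.11896418 0.10057654] [0.47275756 0.11959971 0.095     ]
handle [ 0.52331351 -0.30924282  0.14757791]
tray [ 0.57227391 -0.11904824  0.01      ] [ 0.57358003 -0.11304857  0.01      ]
[ 0.63031895 -0.06776643  0.016     ]
[ 0.61475426 -0.18176748  0.016     ]
[ 0.50636023 -0.1669617   0.016     ]
[ 0.52183061 -0.05628747  0.016     ]
```

View pics/c1.png

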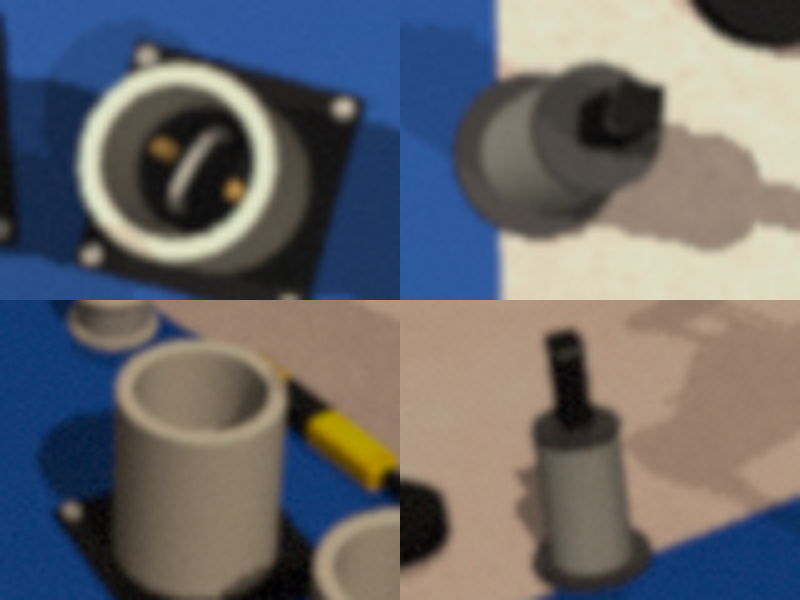

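Heights check out: mouth about 0.10, handle top 0.148, and tray centre ≈ (0.568,-0.118). The loop is seen at tile (200,168), slanted. Moving to the stand.

>>> drive_tool(
  motion=[
    [[0.55,0.55,0],0,-1],
    [[0.55,0.55,0],0,-1],
    [[0.55,0.55,0],0,-1],
    [[0.55,0.55,0],0,-1],
    [[0.55,0.55,0],0,-1],
    [[0.55,0.55,0],0,-1],
    [[0.55,0.55,0],0,-1],
    [[0.55,0.55,0],0,-1],
  ],
)

```text
time: 0.82
tcp_pos: [0.3962, -0.4301, 0.2385]
ee_rot: [[0.966, 0.26, -0.0], [0.26, -0.966, 0.0], [-0.0, -0.0, -1.0]]
wrist_force: [0.7, -0.5, 0.1]
finger_gap: 0.0883
finger_force: 0.0
```

>>> drive_tool(
  motion=[
    [[0.55,0.55,0],0,-1],
    [[0.55,0.55,0],0,-1],
    [[0.3,0.5,0],0,-1],
    [[0,0,0],0,-1],
    [[0,0,0],0,-1],
  ],
)

```text
time: 1.23
tcp_pos: [0.466, -0.3504, 0.2384]
ee_rot: [[0.965, 0.263, -0.001], [0.263, -0.965, 0.0], [-0.001, -0.0, -1.0]]
wrist_force: [-0.9, -0.2, -0.3]
finger_gap: 0.0883
finger_force: 0.0
```

```bash
python3 - <<'E'
from h import *
f=grab("wrist","pics/w1.png");np.savez("w1.npz",**f);o=manip.observe();print(o["tcp_pos"],o["ee_rot"].round(3),proj(f,[.523,-.309,.149]),o["time"])
R=np.array(f["R"]);print(-R.T@f["t"])
E
```

```text
[ 0.46529434 -0.35149787  0.23840631] [[ 0.965  0.261 -0.001]
 [ 0.261 -0.965 -0.   ]
 [-0.001 -0.    -1.   ]] [276.48363417 144.23949688] 1.2833
[ 0.53173227 -0.33254625  0.38394548]
```

View pics/w1.png

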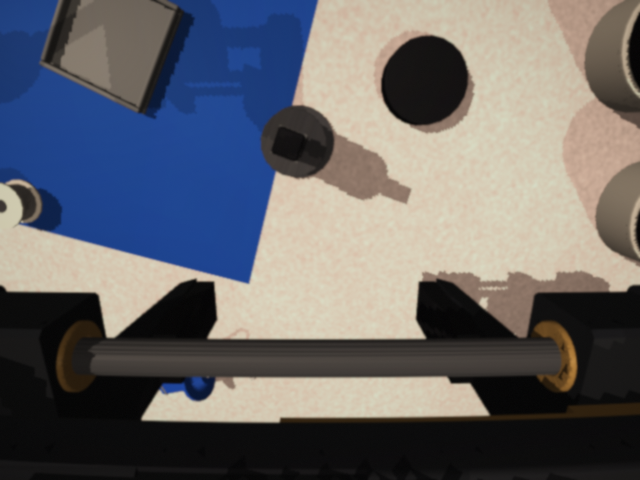

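The wrist view shows the handle top at (289,144), a rotated square, inside the dark flange at (298,142).

```bash
python3 - <<'E'
from h import *
f=np.load("w1.npz");im=f["image"]
g=im[100:185,255:340].max(2)
print(np.sort(g.ravel())[::600])
for th in (24,30,36,42,48):
    m=(g<th).astype(np.uint8);cs,_=cv2.findContours(m,0,2)
    c=max(cs,key=cv2.contourArea);r=cv2.minAreaRect(c);print(th,cv2.contourArea(c),r)
cv2.imwrite("pics/c2.png",cv2.resize(im[100:185,255:340,::-1]*1,None,fx=7,fy=7,interpolation=cv2.INTER_CUBIC).clip(0,255)//1)
a=cv2.resize(im[110:175,260:335,::-1],None,fx=8,fy=8,interpolation=cv2.INTER_CUBIC);cv2.imwrite("pics/c2.png",np.clip(a.astype(float)*2,0,255).astype(np.uint8))
E
```

```text
[ 10  21  35  52  54  58  66 108 123 141 148 215 218]
24 711.5 ((34.74137878417969, 44.39655303955078), (31.01112174987793, 26.18304443359375), 21.801406860351562)
30 988.5 ((43.80821990966797, 47.67808532714844), (51.38106918334961, 27.387630462646484), 20.556045532226562)
36 1154.5 ((44.86206817626953, 48.344825744628906), (54.965824127197266, 27.85430145263672), 21.801406860351562)
42 1476.0 ((46.5, 50.0), (46.0, 59.0), 90.0)
48 1582.5 ((47.865386962890625, 42.32692337036133), (59.134281158447266, 48.060726165771484), 28.49563980102539)
```

View pics/c2.png

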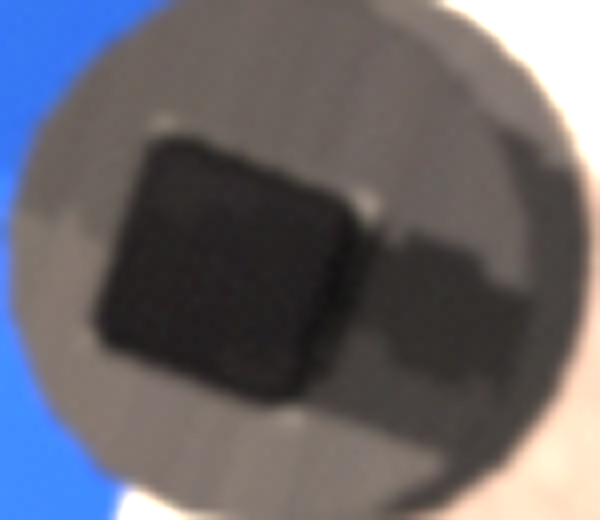

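```bash
python3 - <<'E'
from h import *
f=np.load("w1.npz");T=np.load("last_top.npz");S=np.load("last_scene.npz")
P=[(155,138),(342,195),(285,392),(100,332)]
X=[onz(f,260+u/8,110+v/8,.149) for u,v in P]
for a,b in zip(X,X[1:]+X[:1]): d=b-a;print(np.linalg.norm(d),np.degrees(np.arctan2(d[1],d[0]))%90)
print("top centre",np.mean(X,0))
# flange ellipse, z .093
u,v=260+298/8,110+255/8;print("flange",onz(f,u,v,.093))
uu=(260+np.mean([p[0] for p in P])/8,110+np.mean([p[1] for p in P])/8)
# top: tile (632,108)->415+232/5,190+108/5 ; scene tile (563,340)->190+163/4,155+40/4
print(tri([(f,*uu),(T,415+235/5,190+105/5),(S,190+163/4,155+40/4)]))
print("flange tri",tri([(f,u,v),(T,415+196/5,190+130/5),(S,190+177/4,155+125/4)]))
E
```

```text
0.015095651762852876 88.67629667750005
0.015766636053918197 88.14138495600449
0.015246887094102992 87.43224815626697
0.015437738927151846 87.58197223126247
top centre [ 0.52547321 -0.31554033  0.149     ]
flange [ 0.52686101 -0.31851107  0.093     ]
[ 0.52418412 -0.31536971  0.1459778 ]
flange tri [ 0.52341112 -0.31748469  0.09023204]
```

>>> drive_tool(
  motion=[
    [[0.4,0.24,0],-0.0315,-1],
    [[0.4,0.24,0],-0.0315,-1],
    [[0.4,0.24,0],-0.0315,-1],
    [[0,0,-0.4],0,-1],
    [[0,0,0],0,-1],
    [[0,0,0],0,-1],
  ],
)

```text
time: 1.78
tcp_pos: [0.5235, -0.3164, 0.2171]
ee_rot: [[0.999, -0.035, -0.004], [-0.035, -0.999, 0.002], [-0.004, -0.002, -1.0]]
wrist_force: [-0.2, -0.9, 0.0]
finger_gap: 0.0879
finger_force: 0.0
```

```bash
python3 - <<'E'
from h import *
f=grab("wrist","pics/w2.png");np.savez("w2.npz",**f);o=manip.observe();print(o["tcp_pos"],o["ee_rot"].round(3),o["time"])
c=proj(f,[.5255,-.3165,.149]).astype(int);print(c)
im=f["image"];y0,x0=max(c[1]-50,0),c[0]-60
a=cv2.resize(im[y0:y0+100,x0:x0+120,::-1],None,fx=6,fy=6,interpolation=cv2.INTER_CUBIC);cv2.imwrite("pics/c3.png",np.clip(a.astype(float)*2,0,255).astype(np.uint8));print(x0,y0)
E
```

```text
[ 0.52397169 -0.31683216  0.21809969] [[ 0.999 -0.035 -0.002]
 [-0.035 -0.999  0.001]
 [-0.002 -0.001 -1.   ]] 1.8333
[316 251]
256 201
```

View pics/c3.png

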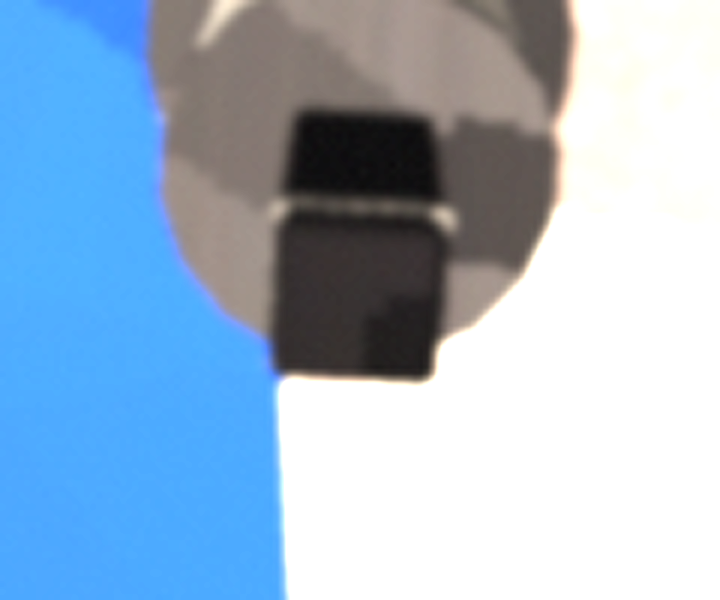

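The handle is centred at (316,250), as predicted, and square to the fingers. Descending to grip.

>>> drive_tool(
  motion=[
    [[0.03,0,-0.6],0,-1],
    [[0,0,-0.6],0,-1],
    [[0,0,-0.6],0,-1],
    [[0,0,-0.46],0,-1],
    [[0,0,0],0,-1],
    [[0,0,0],0,1],
    [[0,0,0],0,1],
    [[0,0,0],0,1],
  ],
  newtons=40,
)

```text
time: 2.5
tcp_pos: [0.5283, -0.3173, 0.1086]
ee_rot: [[0.999, -0.035, 0.004], [-0.035, -0.999, -0.003], [0.004, 0.002, -1.0]]
wrist_force: [-0.0, 0.3, -0.9]
finger_gap: 0.0701
finger_force: 0.0
```

>>> drive_tool(
  motion=[
    [[0,0,0],0,1],
    [[0,0,0],0,1],
    [[0,0,0],0,1],
    [[0,0,0],0,1],
  ],
)

```text
time: 2.83
tcp_pos: [0.5272, -0.316, 0.1064]
ee_rot: [[0.999, -0.034, 0.001], [-0.034, -0.999, -0.001], [0.001, 0.001, -1.0]]
wrist_force: [-0.1, -0.2, 0.5]
finger_gap: 0.0435
finger_force: 0.0
```

>>> drive_tool(
  motion=[
    [[0,0,0],0,1],
    [[0,0,0],0,1],
    [[0,0,0],0,1],
    [[0,0,0],0,1],
    [[0,0,0],0,1],
    [[0,0,0],0,1],
  ],
)

```text
time: 3.33
tcp_pos: [0.5268, -0.3158, 0.1056]
ee_rot: [[0.999, -0.034, -0.0], [-0.034, -0.999, 0.0], [-0.0, -0.0, -1.0]]
wrist_force: [-0.1, -0.5, -0.3]
finger_gap: 0.0177
finger_force: 39.3
```

>>> drive_tool(
  motion=[
    [[0,0,0.4],0,1],
    [[0,0,0.6],0,1],
    [[0,0,0.6],0,1],
    [[0,0,0.6],0,1],
    [[-0.3,0.6,0.4],0,1],
    [[-0.3,0.6,0],0,1],
    [[-0.3,0.6,0],0,1],
    [[-0.1,0.4,0],0,1],
  ],
)

```text
time: 4.0
tcp_pos: [0.475, -0.2038, 0.2359]
ee_rot: [[0.999, -0.034, -0.001], [-0.034, -0.999, 0.001], [-0.001, -0.001, -1.0]]
wrist_force: [-0.3, 0.1, -2.2]
finger_gap: 0.0177
finger_force: 39.3
```

>>> drive_tool(
  motion=[
    [[0,0.6,0],0,1],
    [[0,0.6,0],0,1],
    [[0,0.6,0],0,1],
    [[0,0.6,0],0,1],
    [[0,0.6,0],0,1],
    [[0,0.3,0],0,1],
    [[0,0,0],0,1],
    [[0,0,0],0,1],
  ],
)

```text
time: 4.67
tcp_pos: [0.4767, -0.0403, 0.2356]
ee_rot: [[0.999, -0.032, -0.0], [-0.032, -0.999, -0.0], [-0.0, 0.0, -1.0]]
wrist_force: [-0.0, 0.9, -0.7]
finger_gap: 0.0179
finger_force: 39.3
```

```bash
python3 - <<'E'
from h import *
o=manip.observe();p=o["tcp_pos"];print(p,o["ee_rot"].round(3),o["time"],o["joint_positions"].round(1))
f=grab("scene","pics/s2.png");np.savez("s2.npz",**f);w=grab("wrist","pics/w3.png");np.savez("w3.npz",**w);print(proj(w,[.4725,.1195,.095]))
c=proj(f,p-[0,0,.05]).astype(int);print(c)
a=cv2.resize(f["image"][c[1]-60:c[1]+60,c[0]-50:c[0]+50,::-1],None,fx=5,fy=5,interpolation=cv2.INTER_CUBIC);cv2.imwrite("pics/c4.png",a[:600]);print(c[0]-50,c[1]-60)
E
```

```text
[ 0.47665999 -0.04029822  0.23557695] [[ 0.999 -0.032 -0.   ]
 [-0.032 -0.999 -0.   ]
 [-0.     0.    -1.   ]] 4.6667 [ -7.8  -6.4 115.3  -0.   71.1  84. ]
[122.45772584 239.0447842 ]
[321 188]
271 128
```

View pics/c4.png

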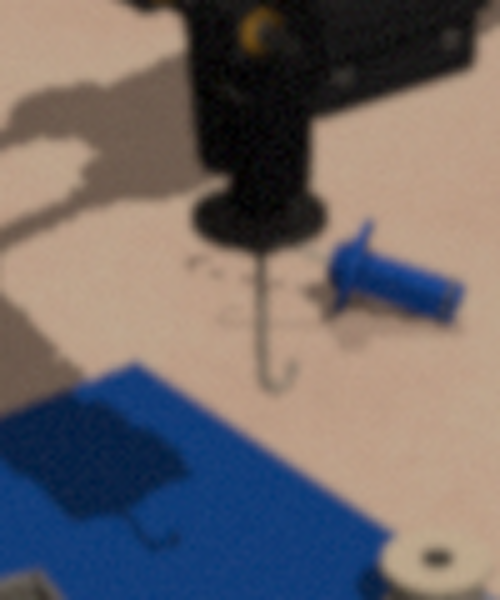

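View pics/w3.png

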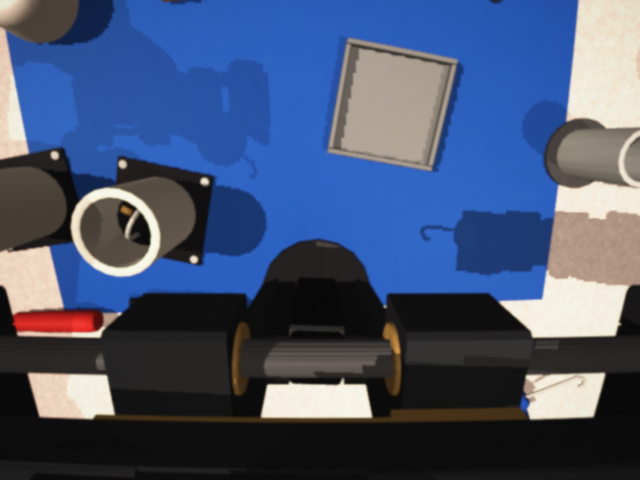

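The scene crop shows the J at the shaft foot, with its tip right of the shaft (292 against 262 in the crop). The wrist view shows the lamp mouth at (117,230) with the loop at (132,220). I'll work out the hook heading and a first loop heading.

```bash
python3 - <<'E'
from h import *
S=np.load("s2.npz");T=np.load("last_top.npz");W=np.load("w3.npz")
p=np.array([.4767,-.0403,.2356]);F=p-[0,0,.0176]
print("shaft foot",(proj(S,F-[0,0,.074])-[271,128])*5, "flange",(proj(S,F)-[271,128])*5)
for a in (-2,88,178,268):
    d=np.array([np.cos(np.radians(a)),np.sin(np.radians(a)),0]);q=F+.014*d+[0,0,-.064];print(a,(proj(S,q)-[271,128])*5)
for z in (.05,.06,.072):
    A=onz(T,190+215/5,205+133/5,z);B=onz(T,190+179/5,205+208/5,z);d=A-B;print(z,A,B,np.linalg.norm(d),np.degrees(np.arctan2(d[1],d[0])))
im=W["image"];print("mouth w3",tri([(W,117,231),(T,228,238)]), onz(W,117,231,.095))
E
```

```text
shaft foot [257.48058919 395.30666564] flange [252.39925999 224.59075961]
-2 [227.16649588 384.43601251]
88 [278.10403838 387.60676637]
178 [286.08204469 361.81426653]
268 [235.93397685 358.77004824]
0.05 [0.48984572 0.11832546 0.05      ] [0.45948798 0.1319853  0.05      ] 0.033289391968508164 -24.225935621524265
0.06 [0.48880383 0.11655263 0.06      ] [0.458765   0.13006896 0.06      ] 0.03293968145206411 -24.225935621524258
0.072 [0.48755356 0.11442522 0.072     ] [0.45789742 0.12776936 0.072     ] 0.032520028832331176 -24.22593562152425
mouth w3 [0.47593354 0.12273292 0.09082482] [0.47947245 0.12292433 0.095     ]
```

>>> drive_tool(
  motion=[
    [[-0.06,0.2,0],0.0378,1],
    [[-0.06,0.2,0],0.0378,1],
    [[-0.06,0.2,0],0.0378,1],
    [[-0.06,0.2,0],0.0378,1],
    [[-0.06,0.2,0],0.0378,1],
    [[-0.06,0.2,0],0.0378,1],
    [[-0.06,0.2,0],0.0378,1],
    [[-0.06,0.2,0],0.0378,1],
  ],
)

```text
time: 5.43
tcp_pos: [0.4529, 0.0383, 0.2356]
ee_rot: [[0.606, 0.795, -0.0], [0.795, -0.606, -0.0], [-0.0, 0.0, -1.0]]
wrist_force: [-0.2, -0.4, -0.8]
finger_gap: 0.0177
finger_force: 39.3
```

>>> drive_tool(
  motion=[
    [[-0.06,0.2,0],0.0378,1],
    [[-0.06,0.2,0],0.0378,1],
    [[0,0,0],0,1],
    [[0,0,0],0,1],
    [[0,0,0],0,1],
  ],
)

```text
time: 5.85
tcp_pos: [0.4472, 0.0582, 0.2357]
ee_rot: [[0.409, 0.913, 0.0], [0.913, -0.409, -0.001], [-0.0, 0.0, -1.0]]
wrist_force: [-0.1, 0.5, -1.6]
finger_gap: 0.0179
finger_force: 39.3
```

```bash
python3 - <<'E'
from h import *
o=manip.observe();p=o["tcp_pos"];print(p,o["ee_rot"].round(3),o["time"],o["joint_positions"].round(1))
w=grab("wrist","pics/w4.png");np.savez("w4.npz",**w);c=proj(w,[.475,.121,.095]);print(c)
s=grab("scene","pics/s4.png");np.savez("s4.npz",**s)
E
```

```text
[0.44715707 0.05817024 0.23569422] [[ 0.409  0.913  0.   ]
 [ 0.913 -0.409 -0.001]
 [-0.     0.    -1.   ]] 5.85 [  4.3  -9.7 118.2  -0.   71.6  28.4]
[315.18503718 139.72862172]
```

>>> drive_tool(
  motion=[
    [[0.4,-0.2,0],0,1],
    [[0.4,-0.2,0],0,1],
    [[0,0,0],0,1],
    [[0,0,0],0,1],
    [[0,0,0],0,1],
  ],
)

```text
time: 6.37
tcp_pos: [0.4865, 0.0388, 0.2354]
ee_rot: [[0.407, 0.914, -0.001], [0.914, -0.407, 0.0], [-0.0, -0.001, -1.0]]
wrist_force: [-0.5, 0.2, -1.5]
finger_gap: 0.0176
finger_force: 39.3
```

```bash
python3 - <<'E'
from h import *
o=manip.observe();p=o["tcp_pos"];print(p,o["time"])
w=grab("wrist","pics/w5.png");np.savez("w5.npz",**w)
s=grab("scene","pics/s5.png");np.savez("s5.npz",**s)
T=[]
for n in("w4","w5"):
    f=np.load(n+".npz");c=proj(f,[.475,.121,.08]).astype(int);x0,y0=c[0]-50,max(c[1]-37,0);print(n,x0,y0,c)
    T.append(cv2.resize(f["image"][y0:y0+75,x0:x0+100,::-1],(400,300),interpolation=cv2.INTER_CUBIC))
f=np.load("s4.npz");c=proj(f,[.4477,.059,.15]).astype(int);x0,y0=c[0]-20,c[1]-15;print("s4",x0,y0)
T.append(cv2.resize(f["image"][y0:y0+38,x0:x0+50,::-1],(400,300),interpolation=cv2.INTER_CUBIC))
f=np.load("w3.npz");x0,y0=400,195
T.append(cv2.resize(f["image"][y0:y0+60,x0:x0+80,::-1],(400,300),interpolation=cv2.INTER_CUBIC))
a=np.vstack([np.hstack(T[:2]),np.hstack(T[2:])]).astype(float);cv2.imwrite("pics/c5.png",np.clip(a*1.4,0,255).astype(np.uint8))
E
```

```text
[0.48646159 0.03883174 0.23538262] 6.3667
w4 265 102 [315 139]
w5 211 100 [261 137]
s4 347 205
```

View pics/c5.png

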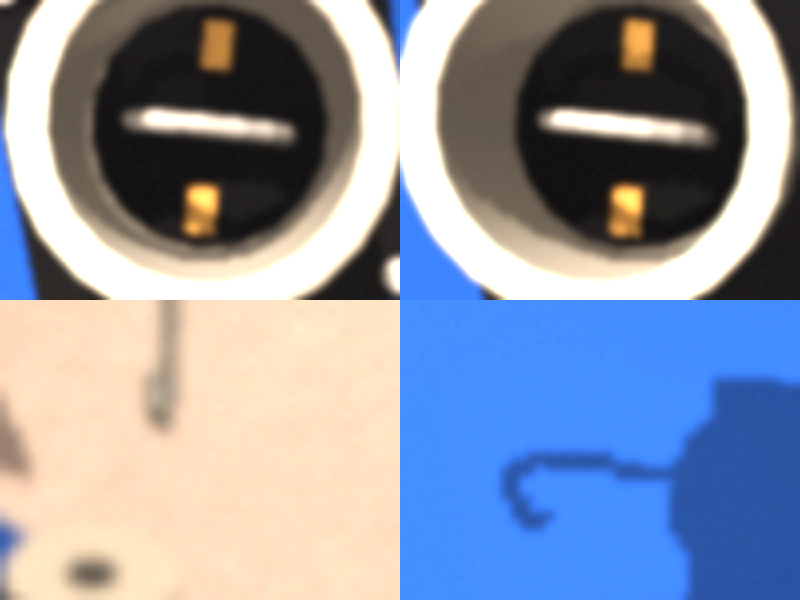

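The composite shows the loop at tile (130,119)–(290,133) in w4 and (148,120)–(308,135) in w5. The shadow shows the J tip towards image-down, i.e. tool −x.

```bash
python3 - <<'E'
from h import *
A=np.load("w4.npz");B=np.load("w5.npz");S=np.load("s4.npz")
a=lambda u,v:(265+u/4,102+v/4);b=lambda u,v:(211+u/4,100+v/4)
mid=tri([(A,*a(210,126)),(B,*b(228,127.5))]);print("loop top mid",mid)
l=tri([(A,*a(130,119)),(B,*b(148,120))]);r=tri([(A,*a(290,133)),(B,*b(308,135))]);d=r-l
print(l,r,np.linalg.norm(d),"yaw",np.degrees(np.arctan2(d[1],d[0])))
for f,q in((A,a),(B,b)):
    e=(onz(f,*q(*( (217,45) if f is A else (238,46))),.042)-onz(f,*q(*((202,210) if f is A else (228,210))),.042));print("term yaw",np.degrees(np.arctan2(e[1],e[0])),np.linalg.norm(e))
# mouth rim circle: outer edge white
for n,f in(("w4",A),("w5",B)):
    c=proj(f,[.475,.121,.095]);g=f["image"].min(2)
    m=(g>140).astype(np.uint8);cs,_=cv2.findContours(m,0,1)
    for k in cs:
        if cv2.contourArea(k)>3000 and cv2.pointPolygonTest(k,tuple(map(float,c)),False)>0:
            h=cv2.convexHull(k);P=np.array([onz(f,*q[0],.095) for q in h]);
            M=np.c_[2*P[:,:2],np.ones(len(P))];s=np.linalg.lstsq(M,(P[:,:2]**2).sum(1),rcond=None)[0];print(n,"rim",s[:2],np.sqrt(s[2]+s[:2]@s[:2]),cv2.contourArea(k))
p=np.array([.4472,.0582,.2357])-[0,0,.0176]
for t in(66,246):
    dd=np.array([np.cos(np.radians(t)),np.sin(np.radians(t)),0]);print(t,[(proj(S,p+x*dd+[0,0,z])-[347,205])*8+[0,300] for x,z in((0,-.074),(.014,-.064))])
E
```

```text
loop top mid [0.47891193 0.12506673 0.05054865]
[0.46356949 0.13364924 0.05048275] [0.49427775 0.1164969  0.05089523] 0.035176266828739026 yaw -29.185873679459252
term yaw 60.55903425604209 0.03606978086036548
term yaw 60.67617826828185 0.035765932569083586
w4 rim [0.47731476 0.12574455] 0.037357600431896405 7748.5
w5 rim [0.47721683 0.12588621] 0.03762746264823969 7812.5
66 [array([166.12234173, 441.54865914]), array([186.0269114 , 436.27601629])]
246 [array([166.12234173, 441.54865914]), array([148.59768144, 373.95060798])]
```

```bash
python3 - <<'E'
from h import *
def rim(n,f,c):
    g=f["image"].min(2)
    for th in (110,140,170):
        m=(g>th).astype(np.uint8);cs,_=cv2.findContours(m,0,1)
        for k in cs:
            h=cv2.convexHull(k)
            if cv2.contourArea(h)>500 and cv2.pointPolygonTest(h,tuple(map(float,c)),False)>0:
                P=np.array([onz(f,*q[0],.095) for q in h])
                M=np.c_[2*P[:,:2],np.ones(len(P))];s=np.linalg.lstsq(M,(P[:,:2]**2).sum(1),rcond=None)[0];r=np.sqrt(s[2]+s[:2]@s[:2])
                if .03<r<.05:print(n,th,s[:2].round(4),r.round(4),np.abs(np.hypot(*(P[:,:2]-s[:2]).T)-r).max().round(4))
for n in("w3","w4","w5","last_top","s5"):
    f=np.load(n+".npz");rim(n,f,proj(f,[.477,.124,.095]))
T=np.load("last_top.npz");print("handle top cam",onz(T,415+235/5,190+105/5,.149),"flange",onz(T,415+196/5,190+130/5,.093))
E
```

```text
w3 110 [0.4776 0.1249] 0.038 0.0005
w3 140 [0.4775 0.125 ] 0.0376 0.0005
w3 170 [0.4776 0.1249] 0.0372 0.0005
w4 110 [0.4774 0.1256] 0.0377 0.0004
w4 140 [0.4773 0.1257] 0.0374 0.0006
w4 170 [0.4773 0.1258] 0.0369 0.0005
w5 110 [0.4773 0.1259] 0.038 0.0022
w5 140 [0.4772 0.1259] 0.0376 0.0019
w5 170 [0.4772 0.1259] 0.0373 0.0018
last_top 170 [0.4751 0.1256] 0.0359 0.0015
handle top cam [ 0.52212227 -0.31407458  0.149     ] flange [ 0.52074278 -0.31587093  0.093     ]
```

Consistent: rim (0.4775,0.1253), loop axis (0.479,0.125), pack x at 60.8°, hook heading 246°. Moving the shaft 22 mm to the side of the loop.

>>> drive_tool(
  motion=[
    [[0.02,0.53,0],-0.0145,1],
    [[0.02,0.53,0],-0.0145,1],
    [[0.02,0.53,0],0,1],
    [[0.02,0.53,0],0,1],
    [[0,0,0],0,1],
    [[0,0,0],0,1],
    [[0,0,0],0,1],
  ],
)

```text
time: 7.05
tcp_pos: [0.4903, 0.1451, 0.2357]
ee_rot: [[0.486, 0.874, -0.0], [0.874, -0.486, -0.001], [-0.001, 0.0, -1.0]]
wrist_force: [-0.2, 0.2, -1.8]
finger_gap: 0.0176
finger_force: 39.3
```

>>> drive_tool(
  motion=[
    [[0,0,-0.46],0,1],
    [[0,0,-0.46],0,1],
    [[0,0,-0.46],0,1],
    [[0,0,-0.46],0,1],
    [[0,0,0],0,1],
    [[0,0,0],0,1],
    [[0,0,0],0,1],
    [[0,0,0],0,1],
  ],
)

```text
time: 7.72
tcp_pos: [0.4923, 0.1451, 0.1457]
ee_rot: [[0.487, 0.873, 0.003], [0.873, -0.487, 0.001], [0.002, 0.003, -1.0]]
wrist_force: [0.3, -0.3, -0.8]
finger_gap: 0.018
finger_force: 39.3
```

>>> drive_tool(
  motion=[
    [[0,0,0],0,1],
    [[0,0,0],0,1],
    [[-0.0365,-0.0655,0],0,1],
    [[-0.0365,-0.0655,0],0,1],
    [[-0.0365,-0.0655,0],0,1],
    [[-0.0365,-0.0655,0],0,1],
    [[0,0,0],0,1],
    [[0,0,0],0,1],
  ],
)

```text
time: 8.38
tcp_pos: [0.4833, 0.1318, 0.1437]
ee_rot: [[0.487, 0.873, -0.0], [0.873, -0.487, 0.0], [-0.0, -0.0, -1.0]]
wrist_force: [-0.3, 0.8, -0.7]
finger_gap: 0.0179
finger_force: 39.3
```

```bash
python3 - <<'E'
from h import *
o=manip.observe();print(o["tcp_pos"],o["wrist_force"],o["torque"],o["time"])
E
```

```text
[0.48332818 0.13180182 0.14365483] [-0.26567937  0.80986221 -0.71818882] [-0.05569519 -0.06345241  0.03626698] 8.3833
```

>>> drive_tool(
  motion=[
    [[0,0,0.08],0,1],
    [[0,0,0.08],0,1],
    [[0,0,0.08],0,1],
    [[0,0,0.05],0,1],
    [[0,0,0.05],0,1],
    [[0,0,0.05],0,1],
    [[0,0,0.05],0,1],
    [[0,0,0],0,1],
  ],
)

```text
time: 9.05
tcp_pos: [0.4838, 0.1322, 0.1663]
ee_rot: [[0.487, 0.874, 0.001], [0.874, -0.487, 0.0], [0.001, 0.001, -1.0]]
wrist_force: [-0.3, 0.5, -2.0]
finger_gap: 0.018
finger_force: 39.3
```

>>> drive_tool(
  motion=[
    [[0,0,0],0,1],
    [[0,0,0],0,1],
    [[0,0,0],0,1],
  ],
)

```text
time: 9.3
tcp_pos: [0.4834, 0.132, 0.1655]
ee_rot: [[0.487, 0.873, -0.0], [0.873, -0.487, -0.0], [-0.0, -0.0, -1.0]]
wrist_force: [-0.4, 0.7, -1.8]
finger_gap: 0.0177
finger_force: 39.3
```

```bash
python3 - <<'E'
from h import *
for i in range(4):
    o=manip.observe();print(o["tcp_pos"],o["wrist_force"],o["torque"],o["time"]);f=grab("wrist",f"pics/w6.png")
np.savez("w6.npz",**f)
E
```

```text
[0.48338325 0.1320141  0.16546158] [-0.43773016  0.66505382 -1.7552679 ] [-0.02112924 -0.05303316 -0.03965787] 9.3
[0.48337083 0.13201642 0.16543662] [ 0.62045878 -0.50884658 -1.2540823 ] [-0.00970822  0.00917022 -0.0041482 ] 9.35
[0.48338362 0.13202105 0.16545051] [-0.53396778  0.01462055 -2.52992665] [ 0.02221102 -0.02378122 -0.00182887] 9.4
[0.48343609 0.13206114 0.16553161] [ 0.01434351 -1.00187603 -1.81259211] [-0.00824136 -0.03593017  0.03514477] 9.45
```

Vertical load rose by about 1 N, so the pack is on the hook. Lifting it out.

>>> drive_tool(
  motion=[
    [[-0.03,0,0.1],0,1],
    [[0,0,0.15],0,1],
    [[0,0,0.2],0,1],
    [[0,0,0.25],0,1],
    [[0,0,0.3],0,1],
    [[0,0,0.3],0,1],
    [[0,0,0.3],0,1],
    [[0,0,0.3],0,1],
  ],
)

```text
time: 10.17
tcp_pos: [0.4825, 0.1322, 0.2632]
ee_rot: [[0.487, 0.874, 0.002], [0.874, -0.487, 0.0], [0.001, 0.002, -1.0]]
wrist_force: [1.0, -1.0, -2.3]
finger_gap: 0.0179
finger_force: 39.3
```

>>> drive_tool(
  motion=[
    [[0,0,0.2],0,1],
    [[0,0,0.1],0,1],
    [[0,0,0],0,1],
    [[0,0,0],0,1],
    [[0,0,0],0,1],
  ],
)

```text
time: 10.58
tcp_pos: [0.4815, 0.1319, 0.2748]
ee_rot: [[0.487, 0.873, -0.002], [0.873, -0.487, -0.0], [-0.001, -0.001, -1.0]]
wrist_force: [-0.4, 0.4, -2.3]
finger_gap: 0.0177
finger_force: 39.3
```

```bash
python3 - <<'E'
from h import *
F=[]
for i in range(4):
    o=manip.observe();F.append(o["wrist_force"]);f=grab("scene",f"pics/s6.png")
print(o["tcp_pos"],np.mean(F,0),o["time"],o["joint_positions"].round(1));np.savez("s6.npz",**f)
W=grab("wrist","pics/w7.png");np.savez("w7.npz",**W)
p=o["tcp_pos"];im=f["image"]
s=p+.0083*np.array([-.488,-.873,0])-[0,0,.0176+.072]
print("exp pack centre px",proj(f,s-[0,0,.044]),proj(f,s-[0,0,.026]),proj(f,s-[0,0,.062]))
c=proj(f,s-[0,0,.044]).astype(int)
g=im.max(2)[c[1]-30:c[1]+35,c[0]-40:c[0]+40];m=(g<50).astype(np.uint8)
cs,_=cv2.findContours(m,0,1)
for k in cs:
    if cv2.contourArea(k)>60:print(cv2.boundingRect(k),cv2.contourArea(k),c-[40,30])
# tray from w3
f=np.load("w3.npz")
for q in((348,39),(459,61),(433,171),(329,151)): print(onz(f,*q,.016).round(4))
E
```

```text
[0.48146033 0.13194305 0.27458333] [-0.14163969 -0.13051464 -2.0952392 ] 10.7333 [ 12.5  -5.3 110.2  -0.   75.2  41.6]
exp pack centre px [380.33297846 246.06357584] [380.70106568 237.46037703] [379.97413696 254.48189766]
(26, 14, 30, 32) 691.0 [340 216]
[ 0.6348 -0.0753  0.016 ]
[ 0.6136 -0.1789  0.016 ]
[ 0.5122 -0.1585  0.016 ]
[ 0.5346 -0.0554  0.016 ]
```

The pack hangs at scene pixel (381,246), exactly as predicted for hanging on the hook. Carrying it gently to the tray.

>>> drive_tool(
  motion=[
    [[0.037,-0.093,0],0,1],
    [[0.073,-0.186,0],0,1],
    [[0.11,-0.279,0],0,1],
    [[0.11,-0.279,0],0,1],
    [[0.11,-0.279,0],0,1],
    [[0.11,-0.279,0],0,1],
    [[0.11,-0.279,0],0,1],
    [[0.11,-0.279,0],0,1],
  ],
)

```text
time: 11.5
tcp_pos: [0.5209, 0.0328, 0.2757]
ee_rot: [[0.487, 0.873, 0.0], [0.873, -0.487, -0.0], [-0.0, 0.0, -1.0]]
wrist_force: [-0.4, 0.9, -1.5]
finger_gap: 0.0177
finger_force: 39.3
```

>>> drive_tool(
  motion=[
    [[0.11,-0.279,0],0,1],
    [[0.11,-0.279,0],0,1],
    [[0.11,-0.279,0],0,1],
    [[0.11,-0.279,0],0,1],
    [[0.11,-0.279,0],0,1],
    [[0.11,-0.279,0],0,1],
    [[0.11,-0.279,0],0,1],
    [[0.11,-0.279,0],0,1],
  ],
)

```text
time: 12.17
tcp_pos: [0.565, -0.0787, 0.2756]
ee_rot: [[0.487, 0.873, -0.0], [0.873, -0.487, -0.0], [-0.0, 0.0, -1.0]]
wrist_force: [1.0, 0.2, -1.7]
finger_gap: 0.0177
finger_force: 39.3
```

>>> drive_tool(
  motion=[
    [[0.11,-0.279,0],0,1],
    [[0.073,-0.186,0],0,1],
    [[0.037,-0.093,0],0,1],
    [[0.037,-0.093,0],0,1],
    [[0,0,0],0,1],
    [[0,0,0],0,1],
    [[0,0,0],0,1],
    [[0,0,0],0,1],
  ],
)

```text
time: 12.83
tcp_pos: [0.5772, -0.1091, 0.2757]
ee_rot: [[0.486, 0.874, -0.0], [0.874, -0.486, 0.0], [0.0, -0.0, -1.0]]
wrist_force: [-0.5, 0.6, -2.7]
finger_gap: 0.0178
finger_force: 39.3
```

```bash
cat > chk.py <<'E'
from h import *
F=[]
for i in range(3):
    o=manip.observe();F.append(o["wrist_force"]);f=grab("scene","pics/s7.png")
p=o["tcp_pos"];print(p,np.mean(F,0),o["time"],o["ee_rot"][:,0].round(3));np.savez("s7.npz",**f)
im=f["image"];s=p+.0083*np.array([-.488,-.873,0])-[0,0,.0176+.072]
print("exp",[proj(f,s-[0,0,z]).round(1) for z in (.026,.044,.062)])
c=proj(f,s-[0,0,.044]).astype(int)
m=(im.max(2)[c[1]-30:c[1]+35,c[0]-40:c[0]+40]<50).astype(np.uint8)
for k in cv2.findContours(m,0,1)[0]:
    if cv2.contourArea(k)>60:r=cv2.boundingRect(k);print("bbox",r[0]+c[0]-40,r[1]+c[1]-30,r[2:],cv2.contourArea(k))
E
python3 chk.py; python3 - <<'E'
from h import *
f=grab("wrist","pics/w8.png");np.savez("w8.npz",**f);print(proj(f,[.573,-.117,.005]),[proj(f,[.573+a,-.117+b,.016]).round() for a in(-.05,.05) for b in(-.05,.05)])
E
```

```text
[ 0.57730512 -0.10917812  0.275789  ] [-0.0032513  -0.06710727 -2.09782298] 12.9333 [0.486 0.874 0.   ]
exp [array([258.6, 200.9]), array([259.4, 208.9]), array([260.3, 216.7])]
bbox 246 196 (27, 27) 544.5
[315.83375605 209.21372578] [array([299., 268.]), array([255., 194.]), array([375., 228.]), array([334., 149.])]
```

>>> drive_tool(
  motion=[
    [[0,0,-0.1],0,1],
    [[0,0,-0.2],0,1],
    [[0,0,-0.3],0,1],
    [[0,0,-0.3],0,1],
    [[0,0,-0.3],0,1],
    [[0,0,-0.3],0,1],
    [[0,0,-0.3],0,1],
    [[0,0,-0.2],0,1],
  ],
)

```text
time: 13.7
tcp_pos: [0.576, -0.1094, 0.1728]
ee_rot: [[0.487, 0.873, -0.003], [0.874, -0.487, 0.001], [-0.001, -0.003, -1.0]]
wrist_force: [0.4, 0.5, -1.8]
finger_gap: 0.0176
finger_force: 39.3
```

>>> drive_tool(
  motion=[
    [[0,0,-0.1],0,1],
    [[0,0,0],0,1],
    [[0,0,0],0,1],
    [[0,0,0],0,1],
    [[0,0,0],0,1],
  ],
)

```text
time: 14.12
tcp_pos: [0.5783, -0.1099, 0.172]
ee_rot: [[0.487, 0.874, 0.002], [0.874, -0.487, -0.001], [0.001, 0.002, -1.0]]
wrist_force: [-0.1, 0.7, -1.9]
finger_gap: 0.0179
finger_force: 39.3
```

```bash
python3 chk.py
```

```text
[ 0.57809131 -0.10986583  0.1717934 ] [ 0.18273376 -0.14732455 -2.24103436] 14.2167 [0.487 0.874 0.001]
exp [array([262.8, 245. ]), array([263.6, 252.2]), array([264.3, 259.2])]
bbox 247 239 (29, 29) 561.0
bbox 224 222 (27, 13) 141.0
```

>>> drive_tool(
  motion=[
    [[0,0,-0.08],0,1],
    [[0,0,-0.08],0,1],
    [[0,0,-0.06],0,1],
    [[0,0,-0.06],0,1],
    [[0,0,-0.06],0,1],
    [[0,0,-0.06],0,1],
    [[0,0,-0.06],0,1],
    [[0,0,-0.06],0,1],
  ],
)

```text
time: 14.93
tcp_pos: [0.5775, -0.1097, 0.1445]
ee_rot: [[0.487, 0.873, 0.0], [0.873, -0.487, -0.0], [0.0, 0.0, -1.0]]
wrist_force: [-0.2, 0.8, -0.2]
finger_gap: 0.0177
finger_force: 39.3
```

>>> drive_tool(
  motion=[
    [[0,0,-0.06],0,1],
    [[0,0,0],0,1],
    [[0,0,0],0,1],
    [[0,0,0],0,1],
  ],
)

```text
time: 15.27
tcp_pos: [0.5775, -0.1097, 0.1418]
ee_rot: [[0.487, 0.874, 0.0], [0.874, -0.487, -0.0], [0.0, 0.0, -1.0]]
wrist_force: [1.0, 0.1, -1.2]
finger_gap: 0.0176
finger_force: 39.3
```

```bash
python3 chk.py; python3 - <<'E'
from h import *
f=np.load("s7.npz")
print("pack on floor exp",[proj(f,[.574,-.117,z]).round(1) for z in(.005,.041,.067)])
E
```

```text
[ 0.57760398 -0.10973253  0.14196628] [ 0.17335027 -0.15494965 -1.01372437] 15.3667 [0.487 0.874 0.   ]
exp [array([264.3, 256.8]), array([265.1, 263.7]), array([265.8, 270.6])]
bbox 250 244 (27, 28) 507.5
pack on floor exp [array([265. , 265.1]), array([263.5, 251.1]), array([262.4, 240.7])]
```

The load is gone and the pack is on the floor. Backing the hook out and lifting it.

>>> drive_tool(
  motion=[
    [[0.036,0.064,0],0,1],
    [[0.036,0.064,0],0,1],
    [[0.036,0.064,0],0,1],
    [[0.036,0.064,0],0,1],
    [[0.036,0.064,0],0,1],
    [[0.036,0.064,0],0,1],
    [[0,0,0],0,1],
    [[0,0,0],0,1],
  ],
)

```text
time: 16.08
tcp_pos: [0.5883, -0.0902, 0.1416]
ee_rot: [[0.486, 0.874, -0.0], [0.874, -0.486, -0.0], [-0.0, -0.0, -1.0]]
wrist_force: [0.3, -0.3, -1.6]
finger_gap: 0.0178
finger_force: 39.3
```

>>> drive_tool(
  motion=[
    [[0,0,0.1],0,1],
    [[0,0,0.2],0,1],
    [[0,0,0.3],0,1],
    [[0,0,0.4],0,1],
    [[0,0,0.4],0,1],
    [[0,0,0.4],0,1],
    [[0,0,0.2],0,1],
    [[0,0,0],0,1],
  ],
)

```text
time: 16.75
tcp_pos: [0.5902, -0.0911, 0.246]
ee_rot: [[0.487, 0.873, 0.007], [0.873, -0.487, -0.001], [0.002, 0.007, -1.0]]
wrist_force: [-0.6, -0.4, -1.0]
finger_gap: 0.018
finger_force: 39.3
```

```bash
python3 chk.py; python3 - <<'E'
from h import *
f=np.load("s7.npz");im=f["image"]
c=proj(f,[.574,-.117,.02]).astype(int);m=(im.max(2)[c[1]-30:c[1]+30,c[0]-30:c[0]+30]<50).astype(np.uint8)
for k in cv2.findContours(m,0,1)[0]:
    if cv2.contourArea(k)>60:r=cv2.boundingRect(k);print("bbox",r[0]+c[0]-30,r[1]+c[1]-30,r[2:],cv2.contourArea(k))
t=grab("top","pics/t8.png");np.savez("t8.npz",**t);im=t["image"]
c=proj(t,[.574,-.117,.041]).astype(int);m=(im.max(2)[c[1]-25:c[1]+25,c[0]-25:c[0]+25]<45).astype(np.uint8)
for k in cv2.findContours(m,0,1)[0]:
    if cv2.contourArea(k)>60:(x,y),r=cv2.minEnclosingCircle(k);print("top",x+c[0]-25,y+c[1]-25,r,onz(t,x+c[0]-25,y+c[1]-25,.041))
E
```

```text
[ 0.58823796 -0.0906506   0.24203139] [-0.25986383 -0.30888575 -1.12388335] 16.85 [0.487 0.873 0.   ]
exp [array([260.5, 221.5]), array([261.3, 229.3]), array([262.1, 237. ])]
bbox 250 245 (27, 19) 351.0
bbox 224 217 (23, 18) 147.0
bbox 250 245 (27, 27) 503.0
top 344.0 186.5 22.896604537963867 [ 0.58613543 -0.10452625  0.041     ]
```

The pack stayed in place in the tray, upright (bbox unchanged). Taking the tool back to the stand, in its original yaw.

>>> drive_tool(
  motion=[
    [[-0.06,-0.25,0],-0.0388,1],
    [[-0.14,-0.5,0],-0.0388,1],
    [[-0.14,-0.5,0],-0.0388,1],
    [[-0.14,-0.5,0],-0.0388,1],
    [[-0.14,-0.5,0],-0.0388,1],
    [[-0.14,-0.5,0],-0.0388,1],
    [[-0.14,-0.5,0],-0.0388,1],
    [[-0.14,-0.5,0],-0.0388,1],
  ],
)

```text
time: 17.62
tcp_pos: [0.5348, -0.2787, 0.2396]
ee_rot: [[0.997, 0.081, -0.003], [0.081, -0.997, 0.002], [-0.003, -0.002, -1.0]]
wrist_force: [0.0, -0.3, -1.9]
finger_gap: 0.0175
finger_force: 39.3
```

>>> drive_tool(
  motion=[
    [[-0.14,-0.5,0],-0.0388,1],
    [[-0.04,-0.25,0],0,1],
    [[0,0,0],0,1],
    [[0,0,0],0,1],
    [[0,0,0],0,1],
    [[0,0,0],0,1],
  ],
)

```text
time: 18.12
tcp_pos: [0.5276, -0.3141, 0.2414]
ee_rot: [[0.999, -0.032, -0.0], [-0.032, -0.999, 0.001], [-0.0, -0.001, -1.0]]
wrist_force: [-0.5, -0.1, -0.9]
finger_gap: 0.018
finger_force: 39.3
```

>>> drive_tool(
  motion=[
    [[-0.016,-0.034,0],0,1],
    [[0,0,-0.2],0,1],
    [[0,0,-0.4],0,1],
    [[0,0,-0.4],0,1],
    [[0,0,-0.4],0,1],
    [[0,0,-0.4],0,1],
    [[0,0,-0.2],0,1],
    [[0,0,-0.2],0,1],
  ],
)

```text
time: 18.78
tcp_pos: [0.5259, -0.3164, 0.13]
ee_rot: [[0.999, -0.034, -0.002], [-0.034, -0.999, 0.001], [-0.002, -0.001, -1.0]]
wrist_force: [0.8, -0.4, -0.7]
finger_gap: 0.0175
finger_force: 39.3
```

>>> drive_tool(
  motion=[
    [[0,0,-0.2],0,1],
    [[0,0,-0.2],0,1],
    [[0,0,0],0,1],
    [[0,0,0],0,1],
    [[0,0,0],0,1],
    [[0,0,0],0,1],
  ],
)

```text
time: 19.28
tcp_pos: [0.5271, -0.3177, 0.1128]
ee_rot: [[0.999, -0.035, 0.002], [-0.035, -0.999, -0.001], [0.002, 0.001, -1.0]]
wrist_force: [-0.1, -0.2, -0.1]
finger_gap: 0.0178
finger_force: 39.3
```

>>> drive_tool(
  motion=[
    [[0,0.02,-0.04],0,1],
    [[0,0,-0.04],0,1],
    [[0,0,-0.03],0,1],
    [[0,0,0],0,1],
    [[0,0,0],0,1],
    [[0,0,0],0,1],
    [[0,0,0],0,1],
  ],
)

```text
time: 19.87
tcp_pos: [0.5265, -0.3162, 0.1062]
ee_rot: [[0.999, -0.035, 0.0], [-0.035, -0.999, -0.0], [0.0, 0.0, -1.0]]
wrist_force: [-0.3, -0.6, -0.8]
finger_gap: 0.0177
finger_force: 39.3
```

```bash
python3 - <<'E'
from h import *
F=[]
for i in range(4):
    o=manip.observe();F.append(o["wrist_force"]);grab("wrist")
print(o["tcp_pos"],np.mean(F,0))
E
```

```text
[ 0.52643094 -0.31624284  0.10625198] [-0.40868314 -0.24711613 -1.08449324]
```

Still hanging about 0.6 mm above the rim. I'll lower it the last millimetre and open slowly.

>>> drive_tool(
  motion=[
    [[0,0,-0.016],0,1],
    [[0,0,0],0,1],
    [[0,0,0],0,1],
    [[0,0,0],0,0.5],
    [[0,0,0],0,0.5],
    [[0,0,0],0,0.2],
    [[0,0,0],0,0],
    [[0,0,0],0,0],
  ],
)

```text
time: 20.73
tcp_pos: [0.5264, -0.3162, 0.1054]
ee_rot: [[0.999, -0.035, -0.0], [-0.035, -0.999, 0.0], [-0.0, -0.0, -1.0]]
wrist_force: [1.1, 0.8, -0.3]
finger_gap: 0.0402
finger_force: 0.0
```

>>> drive_tool(
  motion=[
    [[0,0,0],0,0],
    [[0,0,0],0,0],
    [[0,0,0],0,0],
    [[0,0,0],0,0],
    [[0,0,0.3],0,0],
    [[0,0,0.6],0,0],
    [[0,0,0.6],0,0],
    [[0,0,0.5],0,0],
  ],
)

```text
time: 21.4
tcp_pos: [0.5266, -0.3163, 0.2071]
ee_rot: [[0.999, -0.035, 0.001], [-0.035, -0.999, -0.0], [0.001, 0.0, -1.0]]
wrist_force: [0.3, -1.0, 0.4]
finger_gap: 0.044
finger_force: 0.0
```

>>> drive_tool(
  motion=[
    [[0,0,0.5],0,0],
    [[-0.5,-0.5,0.2],0,0],
    [[-0.5,-0.5,0],0,0],
    [[0,0,0],0,0],
    [[0,0,0],0,0],
    [[0,0,0],0,0],
  ],
)

```text
time: 21.9
tcp_pos: [0.4763, -0.366, 0.2401]
ee_rot: [[0.999, -0.036, -0.0], [-0.036, -0.999, 0.001], [-0.0, -0.001, -1.0]]
wrist_force: [0.5, -0.1, 0.7]
finger_gap: 0.0441
finger_force: 0.0
```

```bash
python3 - <<'E'
from h import *
o=manip.observe();print(o["tcp_pos"],o["finger_gap"],o["time"])
w=grab("wrist","pics/w9.png");t=grab("top","pics/t9.png");s=grab("scene","pics/s9.png")
def c(f,X,n,W=400,H=300):
    p=proj(f,X).astype(int);x0=max(p[0]-2*n,0);y0=max(int(p[1]-1.5*n),0);return cv2.resize(f["image"][y0:y0+3*n,x0:x0+4*n,::-1],(W,H),interpolation=cv2.INTER_CUBIC)
a=np.vstack([np.hstack([c(w,[.5255,-.3165,.1],40),c(t,[.5255,-.3165,.1],20)]),np.hstack([c(s,[.5255,-.3165,.1],25),c(t,[.573,-.117,.03],20)])])
cv2.imwrite("pics/c9.png",np.clip(a.astype(float)*1.4,0,255).astype(np.uint8))
E
```

```text
[ 0.47627185 -0.36597146  0.24005261] 0.04412396892524744 21.9
```

View pics/c9.png

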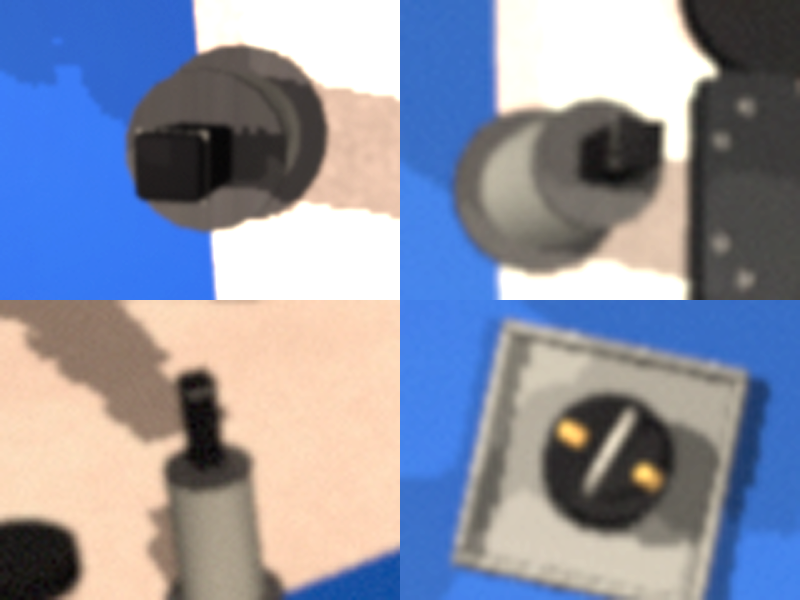

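The hook tool hangs upright on the rim (flange at tile (598,160), as at the start). The pack stands centred in the tray (tile (608,460)).

```bash
python3 -c "
from rig import manip
print(manip.finish_job())"
```

```text
the job is handed in; nothing more can be done
None
```

The job is handed in, result not reported back: final images show the pack standing upright near the middle of the tray and the hook tool hanging back in its stand, after about 22 s of robot time.

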